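# Pass a battery cell through the dry box's two-door hatch

## Task

The washroom damp must stay out of the clear dry box, so pass the fat battery cell from the charger cradle into it through the two-door hatch: lay the cell crosswise in the open metal chamber and let go, slide the outer door fully shut, and only then raise the inner door all the way so that the cell rolls into the clear bay. Never have both doors open at once, and leave the outer door shut and the inner door raised.

Things in the scene. Friction and masses are not known exactly. Their poses are not given: they have to be found in the camera images.
- cell: Fat battery cell: plain steel cylinder, thin dark end bands, 33 mm diameter, 61 mm long, 0.14 kg, in one bay of a low white charger (a 14.5 mm slim cell is in the other, 85 mm off). Origin: its centre, x along its length (y, z roll with it). It lies on a base plate 10 mm high: centre 26.5 mm above the table. Ribs and stops (to 22 mm) stand only 21 mm or more from its middle along its length.
- hatch: Case fixed to the table, 328 (y) x 96 (x) mm, walls 105 mm high; origin on the table under the inner door, z up. Metal chamber at y -166 to -3 mm, inner door across y = 0, clear roofed bay at y +3 to +152 mm; inside x -42 to +42 mm. One floor slopes down to +y, height 32 mm - 0.158*y. The cell, its length along x, rolls down it to +y. Outer door's rails reach to x = 198 mm.
- outer_door (a joint): Steel lid over the chamber, top 111 mm above the table, sliding along the hatch's x. Value: m open, 0 shut, 0.135 stop; starts open. Shutting moves it to -x of the hatch; friction 1.5 N, stays where left. Its black handle fin, 12 mm thick (x), 40 mm long (y), stands from 111 to 149 mm above the table, centred at x = the joint value, y = -120 mm of the hatch.
- inner_door (a joint): Upright steel gate between chamber and bay, lifting straight up. Value: m raised, 0 shut (start), 0.060 upper stop. About 5.5 N lifts it and it stays where left. On top a black square post, 18 x 18 mm, from 112 to 152 mm above the table when shut, rises with it, at x = 0, y = 0 of the hatch. The cell rolls through below it once it is raised about 40 mm.
Not all that is in view belongs to the job. There is more than one size of the cell; the one meant has the size given above.

How it is judged (in metres and radians):
On the way, in this order (a step that is already met when the one before it is completed fails the run):
1. the cell lies released in the chamber, outer door still open, inner door shut (x of cell in the frame of hatch between -0.045 and 0.045 m and y of cell in the frame of hatch between -0.168 and -0.005 m and z of cell in the frame of hatch between 0.025 and 0.095 m and contact force between the fingers and cell below 0.1 N and linear speed of cell below 0.05 m/s and value of joint outer_door above 0.05 m and value of joint inner_door below 0.01 m), for 0.2 s.
2. the outer door is fully shut, the inner door still shut, the cell in the chamber (x of cell in the frame of hatch between -0.045 and 0.045 m and y of cell in the frame of hatch between -0.168 and -0.005 m and z of cell in the frame of hatch between 0.025 and 0.095 m and value of joint each of outer_door, inner_door below 0.01 m), for 0.2 s.
3. the inner door is raised and the cell has rolled into the bay, the outer door still shut (x of cell in the frame of hatch between -0.045 and 0.045 m and y of cell in the frame of hatch between 0.05 and 0.155 m and z of cell in the frame of hatch between 0.01 and 0.075 m and value of joint outer_door below 0.01 m and value of joint inner_door above 0.042 m), for 0.2 s.
At the end, for the whole second after the job is handed in: The cell lies at rest in the clear bay (its centre at least 50 mm past the inner door), the outer door is shut to within 12 mm and the inner door is raised by more than 42 mm (x of cell in the frame of hatch between -0.045 and 0.045 m and y of cell in the frame of hatch between 0.05 and 0.155 m and z of cell in the frame of hatch between 0.01 and 0.075 m and value of joint outer_door below 0.012 m and value of joint inner_door above 0.042 m and linear speed of cell below 0.03 m/s); the robot touches nothing.
It fails at once if both doors open at once (outer more than 15 mm, inner more than 10 mm) (value of joint outer_door above 0.015 m and value of joint inner_door above 0.01 m).
It also fails if it takes over 56 s, if anything falls off the work surface, if the arm or the gripper's body presses on something with over 40 N, if the wrist force passes 120 N, or if a joint passes its speed limit or range.

## Robot

A 7-joint arm with a two-finger parallel gripper is mounted at the origin on the work surface. World frame = base frame: x ahead of the robot, y to its left, z up, the work surface at z = 0. Lengths are in mm, angles in rad, forces in N, time in s.
With the tool pointing down it reaches from about 400 to 900 mm from the base axis. Payload 5.5 kg.
Tool frame: the origin (TCP) lies midway between the tips of the shut fingers; the grasp point (between the pads) lies 19 mm behind it (env.hold_point_z is the distance from the TCP to the grasp point, in mm); z points along the fingers, y is the line along which they close (so a half turn about z gives the same grasp; the last joint's range is limited). The gripper opens to 85 mm and grips with 20 to 120 N. Pads are 22 mm wide; open, the fingers measure 114 mm over their backs; the gripper's body (76 mm by 85 mm) begins 54 mm behind the grasp point. The pads swing forward as they close: fully open they stand 13 mm farther back than shut.
Start: joints at [1.532, 0.501, -0.427, 1.55, 0.221, 1.138, -0.21], TCP at [193.239, -620.611, 231.31] pointing down, gripper open.
Joint ranges: [-2.88, 2.88], [-0.31, 2.03], [-1.54, 1.56], [0.2, 2.42], [-1.41, 4.55], [0.19, 2.02], [-2.57, 2.57]. Speed limits (rad/s): [2.57, 2.57, 3.14, 3.14, 3.14, 3.14, 3.14].

## Interface

Orientations are given as a unit quaternion [x, y, z, w].
In Python, from workcell import env, eyes gives the robot as it stands.
- The arm moves only by the tool step_arm, never from a script. Its argument "motion" is a list of rows, each a list of 4 numbers: the shift along the tool's x, y, z each as a share of 0.25 m, from -1 to 1, then the turn about the tool's z as a share of 45 degrees, from -1 to 1. In form: [[dx, dy, dz, spin], ...]. A call has exactly 8 rows; each row is the pose to reach, as a shift and turn from the pose commanded when the call began, along the tool's axes at that moment; what a row does not reach only later rows make up. A row lasts 1/12 s, in which the tool goes at most 41.7 mm and 7.16 degrees, less where a joint would pass 70% of its speed; a pose out of reach is approached as far as the arm can. A call with a number of a shift or a turn outside -1 to 1 is refused whole. A call with a gripper value outside its range is refused whole. "grip" is the gripper command: -1 is fully open, 1 is shut, values between are in proportion, set as the call begins (left out, the last holds). The fingers move at their own pace and stop on an object; "newtons" is the grip in N (left out, the last holds). Time passes only in rows, so rows that repeat a pose let the fingers close, or fill a call up. It gives the time, the measured TCP pose, the force, the opening and the grip force at its end, in the units of the state.
- env.observe(): the state, without advancing time (a new reading comes with each control period).
- eyes.get_image(name): name is "scene" or "top"; returns (picture, depth): 420x560x3 uint8, red, green, blue; 420x560 float32, mm along the optical axis (not along the pixel's ray), 0 where there is no reading.
- eyes.camera_info(name): a dict with "intrinsics" (3x3 intrinsics, pixels), "R" (3x3) and "t" (3): a world point X has camera coordinates R X + t. Camera axes: x right, y down, z forward; pixel columns grow to the right and rows downward; lengths in mm; the calibration is good to about 2 mm. A picture is of the moment at which its call begins. camera_info takes no time and is no camera call.
- env.close_job(): hands the job in; it is judged then, once.
The state is a dict: "time_s": time; "q": joint angles; "qd": joint speeds; "tau": joint torques, N m; "position": TCP position; "orientation": TCP orientation; "wrist_force": force on the tool from outside, world axes, zero at the start; "ft_torque": the same for the moment, N m; "finger_gap": finger opening in mm; "grip_force": force on a finger pad.
Only numpy, scipy, OpenCV 4.12 (cv2) and the standard library are available. Lean on these libraries where they do the work, as an engineer would, in place of code of your own. Each camera call takes 0.05 s, during which the arm holds its last target. There are 200 camera calls.

## Working session

There is one attempt and no reset: what is moved stays moved. The work goes in short steps, Python scripts to look and compute and a tool call to move; the robot and the scene stay as the last step left them, time stands still between calls to the robot, and variables do not carry over. Pictures are saved under pics/ and viewed, at most 10 in all, crops included, and the job is handed in when it is done.

Besides the shell and the picture viewer there is one more tool, called after "Emit:" as name([rows], argument=value, ...), one row to a line, values as JSON. step_arm: Moves the arm, as the interface text tells. Its arguments: {"type":"object","properties":{"motion":{"type":"array","items":{"type":"array","items":{"type":"number"}}},"grip":{"type":"number"},"newtons":{"type":"number"}},"required":["motion"]}

```bash
mkdir -p pics
python3 - <<'E'
from workcell import env, eyes
import cv2,numpy as np
for n in("scene","top"):
    p,d=eyes.get_image(n); cv2.imwrite(f"pics/{n}0.png",p[:,:,::-1]); np.save(f"pics/{n}0.npy",d)
    c=eyes.camera_info(n); print(n,c)
o=env.observe(); print(o["time_s"],o["position"],o["orientation"],env.hold_point_z)
E
```

```text
scene {'intrinsics': array([[397.31987516,   0.        , 292.2925289 ],
       [  0.        , 397.31987516, 212.8367269 ],
       [  0.        ,   0.        ,   1.        ]]), 'R': array([[ 0.11184887,  0.99371877,  0.00358213],
       [ 0.70479183, -0.0767862 , -0.70524631],
       [-0.70054144,  0.08140565, -0.70895332]]), 't': array([  -3.12836642, -347.45303   , 1087.80362866])}
top {'intrinsics': array([[472.79479329,   0.        , 283.44667321],
       [  0.        , 472.79479329, 205.50560146],
       [  0.        ,   0.        ,   1.        ]]), 'R': array([[-0.00648041, -0.99960937, -0.02718668],
       [-0.99424084,  0.00934919, -0.1067602 ],
       [ 0.10697266,  0.02633825, -0.99391305]]), 't': array([-53.5228149 , 493.02569604, 816.34657809])}
0.1 [ 192.95382045 -620.03459175  230.35062225] [ 9.88634405e-01  1.50336946e-01 -1.15561679e-04 -8.95736918e-04] 18.700000000000003
```

View pics/top0.png

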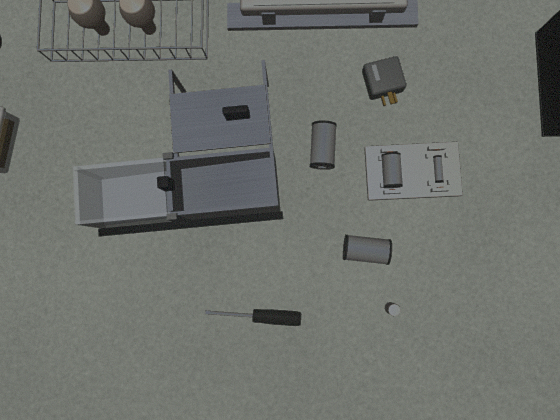

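View pics/scene0.png

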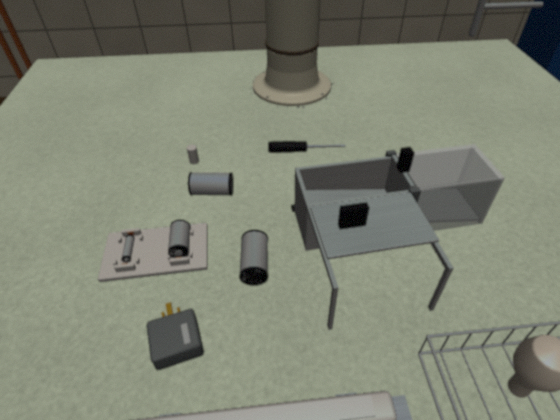

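The top view shows these candidates:
- a fat cell in the white charger at (392,170)
- a slim cell in the charger at (438,168)
- loose, larger cells at (323,145) and (367,249)

The one in the charger at (392,170) fits, because it's the fat one in a charger bay. The hatch post is at (165,183) and the door fin at (236,113). Next I'll measure these and make a confirming crop.

```bash
cat > h.py <<'E'
import numpy as np
from workcell import env, eyes
def cloud(n,d):
    c=eyes.camera_info(n); K=c["intrinsics"]; v,u=np.mgrid[:d.shape[0],:d.shape[1]]
    P=np.stack([(u-K[0,2])/K[0,0]*d,(v-K[1,2])/K[1,1]*d,d],-1)
    return (P-c["t"])@c["R"]
def ray(n,uv,z):
    c=eyes.camera_info(n); r=c["R"].T@np.linalg.inv(c["intrinsics"])@[*uv,1]; o=-c["R"].T@c["t"]
    return o+r*(z-o[2])/r[2]
E
python3 - <<'E'
from h import *
import cv2
p=cv2.imread("pics/top0.png"); W=cloud("top",np.load("pics/top0.npy")); g=p.max(2)
cv2.imwrite("pics/crop.png",cv2.resize(cv2.convertScaleAbs(p[130:210,290:470],alpha=1.6),None,fx=4,fy=4,interpolation=cv2.INTER_CUBIC))
S=cloud("scene",np.load("pics/scene0.npy"))
def rep(name,W,box,zl,zh):
    x0,x1,y0,y1=box; Q=W[y0:y1,x0:x1].reshape(-1,3); Q=Q[(Q[:,2]>zl)&(Q[:,2]<zh)]
    r=cv2.minAreaRect(Q[:,:2].astype(np.float32)); print(name,len(Q),"rect",np.round(r[0],1),np.round(r[1],1),round(r[2],1),"medz,maxz",np.round([np.median(Q[:,2]),Q[:,2].max()],1))
rep("cell top",W,(370,412,140,200),26,60)
rep("slim",W,(420,460,140,200),18,60)
rep("loose1",W,(305,342,115,175),12,60)
rep("cell scene",S,(160,200,210,265),28,60)
rep("fin top",W,(215,260,95,130),141,160); rep("fin sc",S,(330,380,190,235),141,160)
rep("post top",W,(150,185,165,200),141,162); rep("post sc",S,(390,420,140,180),141,162)
rep("lid",W,(165,275,80,160),108,116)
# outline of hatch edges: walls at z~105
rep("walls",W,(60,290,140,240),98,109)
rep("table",W,(300,360,330,400),-20,20)
E
```

```text
cell top 636 rect [ 554.3 -250.2] [59.9 33.5] 2.5 medz,maxz [39.8 45.4]
slim 359 rect [ 558.2 -334.3] [82.  37.9] 1.3 medz,maxz [21.9 26.9]
loose1 1148 rect [ 601.4 -129.2] [44.1 83.6] 86.3 medz,maxz [40.  47.8]
cell scene 648 rect [ 555.  -247.9] [62.1 32.8] 2.0 medz,maxz [41. 46.]
fin top 215 rect [631.1  14.4] [12.5 39.9] 5.0 medz,maxz [148.  150.6]
fin sc 303 rect [631.8  16.5] [14.1 40.4] 5.0 medz,maxz [149.3 152.1]
post top 159 rect [517.8 124.5] [18.1 18.1] 4.3 medz,maxz [151.  154.4]
post sc 165 rect [518.1 126.5] [20.  18.3] 5.6 medz,maxz [151.2 154.4]
lid 5322 rect [623.4  50. ] [110.3 175.7] 4.9 medz,maxz [110.4 115.8]
walls 4990 rect [527.5 119.4] [128.3 331.2] 5.0 medz,maxz [107.4 109. ]
table 4191 rect [ 212.2 -136.9] [105.3 120. ] 89.4 medz,maxz [-0.2  5. ]
```

View pics/crop.png

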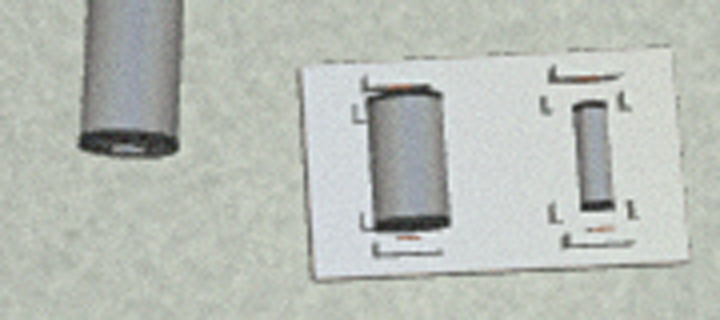

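The crop shows the short fat cell with dark end bands in the charger's left bay. It measures 60 x 33 mm, so it's the one described. It sits at about (554.5, -249) mm with a yaw of 2.3°. The neighbour in the charger is slim, and the loose cell is about 84 x 44 mm. The hatch origin is about (518, 125.5) with a yaw of 5°, and the outer door is about 0.103 m open.

```bash
cat >> h.py <<'E'
from scipy.spatial.transform import Rotation as Ro
def go(x,y,z,yaw):
    o=env.observe(); R=Ro.from_quat(o["orientation"]); M=R.as_matrix(); d=np.array([x,y,z])-o["position"]
    cur=np.degrees(np.arctan2(M[1,0],M[0,0])); print("t",round(o["time_s"],2),"pos",np.round(o["position"],1),"yaw",round(cur,2),"gap",np.round(o["finger_gap"],1),"gf",np.round(o["grip_force"],1),"F",np.round(o["wrist_force"],1),
     "shift",np.round(M.T@d/250,3),"spin",round((cur-yaw)/45,3))
def hw(x,y): 
    a=np.radians(5); return 518+x*np.cos(a)-y*np.sin(a),125.5+x*np.sin(a)+y*np.cos(a)
E
python3 -c "
from h import *
go(374,-435,170,10);go(554.5,-249,100,2.3)
print(hw(0,-70))"
```

```text
t 0.1 pos [ 193.  -620.   230.4] yaw 17.29 gap 85.6 gf 0.0 F [-0.6 -0.1 -0.8] shift [ 0.911 -0.491  0.242] spin 0.162
t 0.1 pos [ 193.  -620.   230.4] yaw 17.29 gap 85.6 gf 0.0 F [-0.6 -0.1 -0.8] shift [ 1.822 -0.986  0.523] spin 0.333
(np.float64(524.100901992336), np.float64(55.766371133577806))
```

Emit:
step_arm([
  [0.114, -0.061, 0.03, 0.04],
  [0.228, -0.122, 0.06, 0.08],
  [0.342, -0.184, 0.09, 0.12],
  [0.456, -0.245, 0.12, 0.17],
  [0.57, -0.307, 0.15, 0.21],
  [0.683, -0.368, 0.18, 0.25],
  [0.797, -0.43, 0.21, 0.29],
  [0.911, -0.491, 0.242, 0.333],
], grip=-1)

```text
time_s: 0.77
position: [374.8, -434.3, 170.2]
orientation: [1.0, 0.019, -0.0, -0.0]
wrist_force: [0.1, -0.1, -0.2]
finger_gap: 85.4
grip_force: 0.0
```

```bash
python3 -c "
from h import *
go(554.5,-249,90,2.3)"
```

```text
t 0.77 pos [ 374.8 -434.3  170.2] yaw 2.21 gap 85.4 gf 0.0 F [ 0.1 -0.1 -0.2] shift [ 0.747 -0.713  0.321] spin -0.002
```

Emit:
step_arm([
  [0.11, -0.1, 0.04, 0],
  [0.21, -0.2, 0.09, 0],
  [0.32, -0.3, 0.13, 0],
  [0.43, -0.41, 0.18, 0],
  [0.53, -0.51, 0.23, 0],
  [0.64, -0.61, 0.27, 0],
  [0.747, -0.713, 0.321, 0],
  [0.747, -0.713, 0.321, 0],
])

```text
time_s: 1.43
position: [558.3, -239.5, 88.5]
orientation: [1.0, 0.026, 0.001, -0.004]
wrist_force: [-0.0, 1.6, 0.8]
finger_gap: 85.4
grip_force: 0.0
```

```bash
python3 -c "
from h import *
go(554.5,-249,11,2.3)"
```

```text
t 1.43 pos [ 558.3 -239.5   88.5] yaw 2.95 gap 85.4 gf 0.0 F [-0.   1.6  0.8] shift [-0.018  0.039  0.31 ] spin 0.014
```

Emit:
step_arm([
  [0, 0, 0.06, 0],
  [0, 0, 0.12, 0],
  [0, 0, 0.12, 0],
  [0, 0, 0.12, 0],
  [0, 0, 0.12, 0],
  [0, 0, 0.12, 0],
  [0, 0, 0.12, 0],
  [0, 0, 0.12, 0],
])

```text
time_s: 2.1
position: [554.0, -250.5, 61.4]
orientation: [1.0, 0.02, 0.001, 0.0]
wrist_force: [0.3, 0.1, -0.4]
finger_gap: 85.4
grip_force: 0.0
```

```bash
python3 -c "
from h import *
go(554.5,-249,11,2.3)"
```

```text
t 2.1 pos [ 554.  -250.5   61.4] yaw 2.28 gap 85.4 gf 0.0 F [ 0.3  0.1 -0.4] shift [ 0.002 -0.006  0.202] spin -0.0
```

Emit:
step_arm([
  [0.002, -0.006, 0.05, 0],
  [0.002, -0.006, 0.1, 0],
  [0.002, -0.006, 0.15, 0],
  [0.002, -0.006, 0.18, 0],
  [0.002, -0.006, 0.202, 0],
  [0.002, -0.006, 0.202, 0],
  [0.002, -0.006, 0.202, 0],
  [0.002, -0.006, 0.202, 0],
])

```text
time_s: 2.77
position: [554.5, -248.6, 10.3]
orientation: [1.0, 0.02, 0.0, 0.0]
wrist_force: [0.8, -0.1, -0.3]
finger_gap: 85.1
grip_force: 0.0
```

Emit:
step_arm([
  [0, 0, 0, 0],
  [0, 0, 0, 0],
  [0, 0, 0, 0],
  [0, 0, 0, 0],
  [0, 0, 0, 0],
  [0, 0, 0, 0],
  [0, 0, 0, 0],
  [0, 0, 0, 0],
], grip=1, newtons=50)

```text
time_s: 3.43
position: [554.3, -248.6, 10.6]
orientation: [1.0, 0.02, 0.0, 0.0]
wrist_force: [-1.0, -0.0, 5.6]
finger_gap: 31.6
grip_force: 49.5
```

```bash
python3 -c "
from h import *
go(554.5,-249,150,2.3)"
```

```text
t 3.43 pos [ 554.3 -248.6   10.6] yaw 2.31 gap 31.6 gf 49.5 F [-1.  -0.   5.6] shift [ 0.001  0.002 -0.557] spin 0.0
```

Emit:
step_arm([
  [0, 0, -0.05, 0],
  [0, 0, -0.13, 0],
  [0, 0, -0.23, 0],
  [0, 0, -0.33, 0],
  [0, 0, -0.43, 0],
  [0, 0, -0.52, 0],
  [0, 0, -0.56, 0],
  [0, 0, -0.56, 0],
])

```text
time_s: 4.1
position: [555.9, -249.2, 153.1]
orientation: [1.0, 0.02, 0.002, 0.001]
wrist_force: [0.2, -0.9, -2.3]
finger_gap: 31.5
grip_force: 49.8
```

```bash
python3 -c "
from h import *
import cv2
x,y=hw(0,-70)
go(539,-97,150,4);go(x,y,150,5)
p,d=eyes.get_image('scene');cv2.imwrite('pics/s1.png',cv2.convertScaleAbs(p[:,:,::-1],alpha=1.5))"
```

```text
t 4.1 pos [ 555.9 -249.2  153.1] yaw 2.31 gap 31.5 gf 49.8 F [ 0.2 -0.9 -2.3] shift [-0.043 -0.611  0.011] spin -0.038
t 4.1 pos [ 555.9 -249.2  153.1] yaw 2.31 gap 31.5 gf 49.8 F [ 0.2 -0.9 -2.3] shift [-0.078 -1.224  0.009] spin -0.06
```

View pics/s1.png

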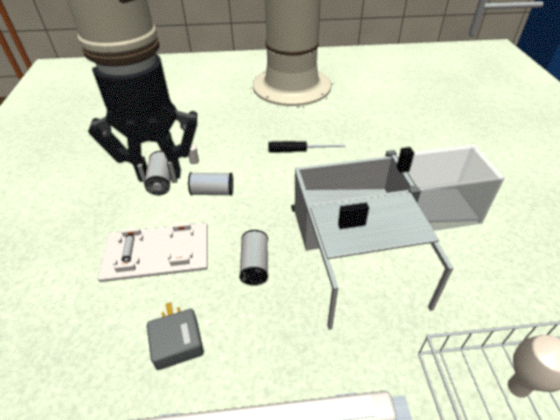

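The scene view shows the cell held level between the fingers at (158,170). The charger bay at (180,245) is empty. Next I'll carry it to the chamber.

Emit:
step_arm([
  [-0.005, -0.06, 0, -0.01],
  [-0.01, -0.15, 0, -0.02],
  [-0.016, -0.26, 0, -0.03],
  [-0.022, -0.38, 0, -0.04],
  [-0.03, -0.5, 0, -0.04],
  [-0.036, -0.6, 0, -0.05],
  [-0.045, -0.7, 0, -0.06],
  [-0.05, -0.8, 0, -0.06],
])

```text
time_s: 4.82
position: [531.0, -46.7, 148.0]
orientation: [0.999, 0.045, -0.002, -0.001]
wrist_force: [0.8, 0.7, -1.6]
finger_gap: 31.5
grip_force: 49.8
```

Emit:
step_arm([
  [-0.01, -0.11, 0, 0],
  [-0.02, -0.2, 0, 0],
  [-0.01, -0.29, 0, 0],
  [-0.01, -0.36, 0, 0],
  [0, -0.41, 0, 0],
  [0, -0.425, 0, 0],
  [0, -0.425, 0, 0],
  [0, -0.425, 0, 0],
])

```text
time_s: 5.48
position: [523.1, 56.2, 148.9]
orientation: [0.999, 0.044, -0.001, 0.0]
wrist_force: [-0.2, -0.7, -1.2]
finger_gap: 31.5
grip_force: 49.8
```

```bash
python3 -c "
from h import *
x,y=hw(0,-70)
go(x,y,52,5)"
```

```text
t 5.48 pos [523.1  56.2 148.9] yaw 5.04 gap 31.5 gf 49.8 F [-0.2 -0.7 -1.2] shift [0.005 0.002 0.388] spin 0.001
```

Emit:
step_arm([
  [0.005, 0.01, 0.06, 0],
  [0.005, 0.01, 0.12, 0],
  [0.005, 0.01, 0.18, 0],
  [0.005, 0.01, 0.24, 0],
  [0.005, 0.01, 0.3, 0],
  [0.005, 0.01, 0.35, 0],
  [0.005, 0.01, 0.385, 0],
  [0.005, 0.01, 0.385, 0],
])

```text
time_s: 6.15
position: [524.3, 51.3, 51.8]
orientation: [0.999, 0.042, -0.002, 0.001]
wrist_force: [-1.9, -7.2, -3.8]
finger_gap: 31.3
grip_force: 51.1
```

```bash
python3 -c "
from h import *
import cv2
x,y=hw(0,-72)
go(x,y,52,5)
p,d=eyes.get_image('scene');cv2.imwrite('pics/s2.png',cv2.resize(cv2.convertScaleAbs(p[80:300,240:520,::-1],alpha=1.5),None,fx=2,fy=2))"
```

```text
t 6.15 pos [524.3  51.3  51.8] yaw 4.85 gap 31.3 gf 51.1 F [-1.9 -7.2 -3.8] shift [ 0.001 -0.01  -0.001] spin -0.003
```

View pics/s2.png

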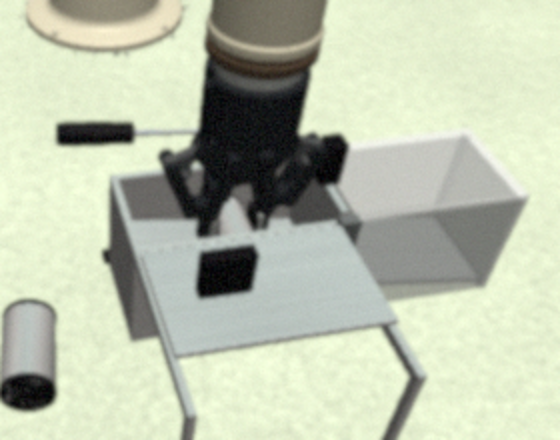

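The image shows the gripper in the chamber with its right-hand knuckle close to the post at (330,160), and the wrist reads -7 N in y. I'll move toward -y before opening.

Emit:
step_arm([
  [0, 0.02, -0.012, 0],
  [0, 0.04, -0.016, 0],
  [0, 0.045, -0.016, 0],
  [0, 0.045, -0.016, 0],
  [0, 0.045, -0.016, 0],
  [0, 0.045, -0.016, 0],
  [0, 0.045, -0.016, 0],
  [0, 0.045, -0.016, 0],
])

```text
time_s: 6.87
position: [526.7, 43.4, 57.9]
orientation: [0.999, 0.044, 0.0, -0.0]
wrist_force: [0.7, -0.1, -1.4]
finger_gap: 31.9
grip_force: 50.9
```

```bash
python3 -c "
from h import *
x,y=hw(0,-85)
go(x,y,55,5)"
```

```text
t 6.87 pos [526.7  43.4  57.9] yaw 5.04 gap 31.9 gf 50.9 F [ 0.7 -0.1 -1.4] shift [-0.006  0.01   0.011] spin 0.001
```

Emit:
step_arm([
  [-0.005, 0.005, 0.01, 0],
  [-0.005, 0.005, 0.015, 0],
  [-0.005, 0.005, 0.015, 0],
  [-0.005, 0.005, 0.015, 0],
  [-0.005, 0.005, 0.015, 0],
  [-0.005, 0.005, 0.015, 0],
  [-0.005, 0.005, 0.015, 0],
  [-0.005, 0.005, 0.015, 0],
])

```text
time_s: 7.53
position: [525.7, 41.7, 54.1]
orientation: [0.999, 0.044, 0.0, 0.0]
wrist_force: [-0.9, 0.4, -0.8]
finger_gap: 31.5
grip_force: 50.9
```

Emit:
step_arm([
  [0, 0, 0, 0],
  [0, 0, 0, 0],
  [0, 0, 0, 0],
  [0, 0, 0, 0],
  [0, 0, 0, 0],
  [0, 0, 0, 0],
  [0, 0, 0, 0],
  [0, 0, 0, 0],
], grip=-0.4)

```text
time_s: 8.2
position: [525.7, 41.8, 54.1]
orientation: [0.999, 0.044, 0.0, -0.0]
wrist_force: [0.9, 0.1, 0.6]
finger_gap: 59.8
grip_force: 0.3
```

Emit:
step_arm([
  [0, 0, -0.05, 0],
  [0, 0, -0.12, 0],
  [0, 0, -0.22, 0],
  [0, 0, -0.32, 0],
  [0, 0, -0.42, 0],
  [0, 0, -0.52, 0],
  [0, 0, -0.58, 0],
  [0, 0, -0.6, 0],
])

```text
time_s: 8.87
position: [527.2, 42.0, 207.8]
orientation: [0.999, 0.044, 0.003, 0.0]
wrist_force: [-0.1, 0.3, -0.8]
finger_gap: 60.0
grip_force: 0.0
```

Run:
```python
from h import *
import cv2
go(*hw(103+50,-120),205,5)
p,d=eyes.get_image('top');cv2.imwrite('pics/t3.png',cv2.resize(cv2.convertScaleAbs(p[40:260,60:340,::-1],alpha=1.6),None,fx=2,fy=2))
```

```text
t 8.87 pos [527.2  42.  207.8] yaw 5.02 gap 60.0 gf 0.0 F [-0.1  0.3 -0.8] shift [0.604 0.144 0.015] spin 0.0
```

View pics/t3.png

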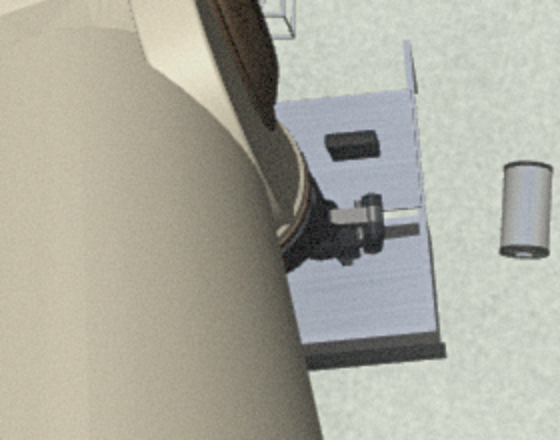

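The arm hides the chamber in this view. I'll move beyond the door handle with the fingers shut, then look again.

Emit:
step_arm([
  [0.06, 0.02, 0, 0],
  [0.15, 0.04, 0, 0],
  [0.25, 0.06, 0, 0],
  [0.35, 0.08, 0, 0],
  [0.45, 0.11, 0, 0],
  [0.54, 0.13, 0, 0],
  [0.59, 0.144, 0, 0],
  [0.6, 0.144, 0, 0],
], grip=1)

```text
time_s: 9.58
position: [679.2, 17.7, 201.9]
orientation: [0.999, 0.043, -0.001, -0.0]
wrist_force: [-0.8, -0.3, 0.5]
finger_gap: -0.0
grip_force: 0.0
```

Run:
```python
from h import *
import cv2
go(*hw(148,-120),123,5)
p,d=eyes.get_image('scene');cv2.imwrite('pics/s4.png',cv2.resize(cv2.convertScaleAbs(p[80:300,240:520,::-1],alpha=1.6),None,fx=2,fy=2))
p,d=eyes.get_image('top');cv2.imwrite('pics/t4.png',cv2.resize(cv2.convertScaleAbs(p[40:260,60:340,::-1],alpha=1.6),None,fx=2,fy=2))
```

```text
t 9.58 pos [679.2  17.7 201.9] yaw 4.92 gap -0.0 gf 0.0 F [-0.8 -0.3  0.5] shift [-0.012 -0.006  0.316] spin -0.002
```

View pics/s4.png

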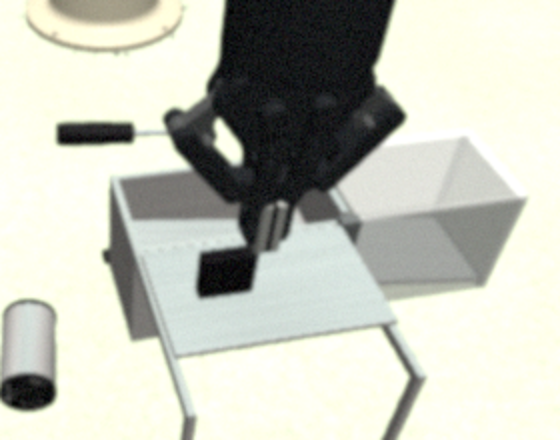

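The gripper still hides the chamber interior, so I'll step aside once to check.

Emit:
step_arm([
  [0, 0.1, 0, 0],
  [0, 0.22, 0, 0],
  [0, 0.34, 0, 0],
  [0, 0.46, 0, 0],
  [0, 0.58, 0, 0],
  [0, 0.7, 0, 0],
  [0, 0.75, 0, 0],
  [0, 0.75, 0, 0],
])

```text
time_s: 10.35
position: [692.9, -173.2, 203.4]
orientation: [0.999, 0.041, -0.001, 0.001]
wrist_force: [-0.2, -1.2, 0.7]
finger_gap: -0.0
grip_force: 0.0
```

Run:
```python
from h import *
import cv2
go(*hw(148,-120),200,5)
a=[]
for n in('scene','top'):
    p,d=eyes.get_image(n);a.append(cv2.resize(cv2.convertScaleAbs(p[80:300,240:520,::-1] if n=='scene' else p[40:260,60:340,::-1],alpha=1.6),(400,314)))
cv2.imwrite('pics/b5.png',np.hstack(a))
```

```text
t 10.35 pos [ 692.9 -173.2  203.4] yaw 4.65 gap -0.0 gf 0.0 F [-0.2 -1.2  0.7] shift [-0.006 -0.771  0.012] spin -0.008
```

View pics/b5.png

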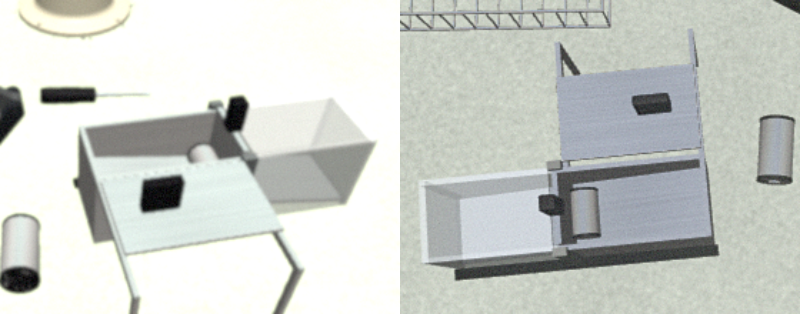

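Both views show the cell lying crosswise against the shut inner door, at (585,212) in the right-hand panel. The outer door is still open with its fin at (652,103). Next is shutting the outer door.

Emit:
step_arm([
  [0, -0.08, 0, 0],
  [0, -0.18, 0, 0],
  [0, -0.3, 0, 0],
  [0, -0.42, 0, 0],
  [0, -0.54, 0, 0],
  [0, -0.66, 0, 0],
  [-0.005, -0.74, 0, 0],
  [-0.005, -0.765, 0, 0],
])

```text
time_s: 11.12
position: [674.5, 32.8, 204.8]
orientation: [0.999, 0.049, -0.0, -0.002]
wrist_force: [-0.9, 0.8, 1.2]
finger_gap: -0.2
grip_force: 0.0
```

Emit:
step_arm([
  [0, 0, 0.03, 0],
  [0, 0, 0.09, 0],
  [0, 0, 0.15, 0],
  [0, 0, 0.21, 0],
  [0, 0, 0.26, 0],
  [0, 0, 0.3, 0],
  [0, 0, 0.31, 0],
  [0, 0, 0.31, 0],
])

```text
time_s: 11.78
position: [675.9, 21.9, 125.4]
orientation: [0.999, 0.043, -0.001, 0.0]
wrist_force: [0.3, 0.3, 0.5]
finger_gap: 0.0
grip_force: 0.0
```

Run:
```python
from h import *
go(*hw(17,-120),123,5)
```

```text
t 11.78 pos [675.9  21.9 125.4] yaw 4.98 gap 0.0 gf 0.0 F [0.3 0.3 0.5] shift [-0.525  0.012  0.01 ] spin -0.0
```

Emit:
step_arm([
  [-0.05, 0.01, 0.01, 0],
  [-0.1, 0.01, 0.01, 0],
  [-0.15, 0.01, 0.01, 0],
  [-0.2, 0.01, 0.01, 0],
  [-0.25, 0.01, 0.01, 0],
  [-0.3, 0.01, 0.01, 0],
  [-0.35, 0.01, 0.01, 0],
  [-0.4, 0.01, 0.01, 0],
])

```text
time_s: 12.45
position: [578.3, 11.3, 125.4]
orientation: [0.999, 0.044, 0.002, 0.0]
wrist_force: [1.0, -0.3, -1.9]
finger_gap: -0.0
grip_force: 1.0
```

Emit:
step_arm([
  [-0.03, 0, 0, 0],
  [-0.06, 0, 0, 0],
  [-0.09, 0, 0, 0],
  [-0.11, 0, 0, 0],
  [-0.12, 0, 0, 0],
  [-0.125, 0, 0, 0],
  [-0.125, 0, 0, 0],
  [-0.125, 0, 0, 0],
])

```text
time_s: 13.12
position: [545.9, 8.6, 123.9]
orientation: [0.999, 0.044, -0.0, -0.0]
wrist_force: [0.6, 0.8, 0.0]
finger_gap: -0.0
grip_force: 0.3
```

Run:
```python
from h import *
go(*hw(15,-120),123,5)
S=cloud('scene',eyes.get_image('scene')[1]); a=np.radians(5)
Q=S.reshape(-1,3); D=Q[:,:2]-[518,125.5]; hx=D@[np.cos(a),np.sin(a)]; hy=D@[-np.sin(a),np.cos(a)]
m=(Q[:,2]>107)&(Q[:,2]<116)&(hy>-160)&(hy<-10)&(hx>-60)&(hx<180); print("lid x",np.percentile(hx[m],[1,50,99]).round(1),m.sum())
```

```text
t 13.12 pos [545.9   8.6 123.9] yaw 5.01 gap -0.0 gf 0.3 F [0.6 0.8 0. ] shift [-0.01   0.004  0.004] spin 0.0
lid x [-47.3  15.   51. ] 3259
```

Emit:
step_arm([
  [-0.008, 0, 0, 0],
  [-0.016, 0, 0, 0],
  [-0.024, 0, 0, 0],
  [-0.032, 0, 0, 0],
  [-0.032, 0, 0, 0],
  [-0.032, 0, 0, 0],
  [-0.032, 0, 0, 0],
  [-0.032, 0, 0, 0],
])

```text
time_s: 13.83
position: [545.7, 8.8, 125.3]
orientation: [0.999, 0.044, 0.007, -0.001]
wrist_force: [20.3, 2.0, -14.5]
finger_gap: -0.3
grip_force: 10.0
```

Run:
```python
from h import *
go(*hw(15,-120),123,5)
```

```text
t 13.83 pos [545.7   8.8 125.3] yaw 5.01 gap -0.3 gf 10.0 F [ 20.3   2.  -14.5] shift [-0.01   0.005  0.009] spin 0.0
```

The door is hard against its stop (20 N), so it's shut. I'll back off and rise, then go over the post.

Emit:
step_arm([
  [0.05, 0, 0, 0],
  [0.1, 0, 0, 0],
  [0.1, 0, -0.08, 0],
  [0.1, 0, -0.18, 0],
  [0.1, 0, -0.28, 0],
  [0.1, 0, -0.36, 0],
  [0.1, 0, -0.4, 0],
  [0.1, 0, -0.4, 0],
], grip=-0.3)

```text
time_s: 14.5
position: [564.2, 10.3, 226.1]
orientation: [0.999, 0.044, 0.002, 0.0]
wrist_force: [0.5, 1.2, -0.7]
finger_gap: 55.5
grip_force: 0.0
```

Run:
```python
from h import *
go(*hw(0,0),222,5)
```

```text
t 14.5 pos [564.2  10.3 226.1] yaw 5.01 gap 55.5 gf 0.0 F [ 0.5  1.2 -0.7] shift [-0.144 -0.475  0.016] spin 0.0
```

Emit:
step_arm([
  [-0.02, -0.06, 0, 0],
  [-0.04, -0.14, 0, 0],
  [-0.07, -0.23, 0, 0],
  [-0.1, -0.32, 0, 0],
  [-0.13, -0.41, 0, 0],
  [-0.14, -0.46, 0, 0],
  [-0.144, -0.475, 0, 0],
  [-0.144, -0.475, 0, 0],
])

```text
time_s: 15.17
position: [515.5, 126.0, 222.8]
orientation: [0.999, 0.045, -0.001, 0.0]
wrist_force: [-0.5, -0.1, -0.3]
finger_gap: 55.7
grip_force: 0.0
```

Emit:
step_arm([
  [0, 0, 0, 0],
  [0, 0, 0.01, 0],
  [0, 0, 0.02, 0],
  [0, 0, 0.02, 0],
  [0, 0, 0.02, 0],
  [0, 0, 0.02, 0],
  [0, 0, 0.02, 0],
  [0, 0, 0.02, 0],
])

```text
time_s: 15.83
position: [516.8, 125.2, 219.2]
orientation: [0.999, 0.044, 0.0, 0.0]
wrist_force: [-0.1, 1.2, -0.3]
finger_gap: 55.4
grip_force: 0.0
```

Run:
```python
from h import *
go(*hw(0,0),124,5)
```

```text
t 15.83 pos [516.8 125.2 219.2] yaw 5.0 gap 55.4 gf 0.0 F [-0.1  1.2 -0.3] shift [ 0.005 -0.001  0.381] spin 0.0
```

Emit:
step_arm([
  [0.005, 0, 0.05, 0],
  [0.005, 0, 0.11, 0],
  [0.005, 0, 0.18, 0],
  [0.005, 0, 0.25, 0],
  [0.005, 0, 0.31, 0],
  [0.005, 0, 0.36, 0],
  [0.005, 0, 0.38, 0],
  [0.005, 0, 0.38, 0],
])

```text
time_s: 16.5
position: [516.9, 125.2, 122.4]
orientation: [0.999, 0.044, -0.001, 0.0]
wrist_force: [-0.0, -0.0, 0.1]
finger_gap: 55.5
grip_force: 0.0
```

Emit:
step_arm([
  [0, 0, 0, 0],
  [0, 0, 0, 0],
  [0, 0, 0, 0],
  [0, 0, 0, 0],
  [0, 0, 0, 0],
  [0, 0, 0, 0],
  [0, 0, 0, 0],
  [0, 0, 0, 0],
], grip=1, newtons=60)

```text
time_s: 17.17
position: [518.7, 126.4, 125.2]
orientation: [0.999, 0.044, 0.001, -0.0]
wrist_force: [-1.7, 3.1, 5.8]
finger_gap: 17.0
grip_force: 59.8
```

Run:
```python
from h import *
go(*hw(0,0),180,5)
S=cloud('scene',eyes.get_image('scene')[1]); a=np.radians(5)
Q=S.reshape(-1,3); D=Q[:,:2]-[518,125.5]; hx=D@[np.cos(a),np.sin(a)]; hy=D@[-np.sin(a),np.cos(a)]
m=(Q[:,2]>135)&(Q[:,2]<154)&(hy>-150)&(hy<-90)&(hx>-60)&(hx<180); print("fin x",np.percentile(hx[m],[3,50,97]).round(1),m.sum())
```

```text
t 17.17 pos [518.7 126.4 125.2] yaw 5.05 gap 17.0 gf 59.8 F [-1.7  3.1  5.8] shift [-0.003  0.003 -0.219] spin 0.001
fin x [-4.1  4.9  6.9] 309
```

The fin spans -4 to +7 mm in hatch x, so the outer door is shut. The post is gripped, so I'll raise the inner door.

Emit:
step_arm([
  [0, 0, -0.04, 0],
  [0, 0, -0.08, 0],
  [0, 0, -0.12, 0],
  [0, 0, -0.16, 0],
  [0, 0, -0.2, 0],
  [0, 0, -0.22, 0],
  [0, 0, -0.23, 0],
  [0, 0, -0.235, 0],
])

```text
time_s: 17.88
position: [518.6, 126.3, 183.1]
orientation: [0.999, 0.044, 0.001, -0.001]
wrist_force: [3.7, 5.9, -5.3]
finger_gap: 17.2
grip_force: 58.8
```

Emit:
step_arm([
  [0, 0, 0, 0],
  [0, 0, 0, 0],
  [0, 0, 0, 0],
  [0, 0, 0, 0],
  [0, 0, 0, 0],
  [0, 0, 0, 0],
  [0, 0, 0, 0],
  [0, 0, 0, 0],
])

```text
time_s: 18.55
position: [518.7, 126.4, 183.3]
orientation: [0.999, 0.044, 0.001, -0.001]
wrist_force: [2.4, 4.8, -0.1]
finger_gap: 17.1
grip_force: 59.6
```

Raised by 58 mm. Next I'll release, retreat upward and step aside to look.

Emit:
step_arm([
  [0, 0, 0, 0],
  [0, 0, 0, 0],
  [0, 0, 0, 0],
  [0, 0, 0, 0],
  [0, 0, 0, 0],
  [0, 0, 0, 0],
  [0, 0, 0, 0],
  [0, 0, 0, 0],
], grip=-0.3)

```text
time_s: 19.22
position: [517.9, 125.2, 182.8]
orientation: [0.999, 0.044, -0.0, 0.0]
wrist_force: [0.6, 0.4, -0.2]
finger_gap: 55.1
grip_force: 0.0
```

Emit:
step_arm([
  [0, 0, -0.05, 0],
  [0, 0, -0.11, 0],
  [0, 0, -0.18, 0],
  [0, 0, -0.25, 0],
  [0, 0, -0.31, 0],
  [0, 0, -0.36, 0],
  [0, 0, -0.38, 0],
  [0, 0, -0.38, 0],
])

```text
time_s: 19.88
position: [518.8, 125.6, 279.5]
orientation: [0.999, 0.044, 0.001, -0.0]
wrist_force: [0.4, -0.1, 0.2]
finger_gap: 55.4
grip_force: 0.0
```

Emit:
step_arm([
  [0, 0.08, 0, 0],
  [0, 0.2, 0, 0],
  [0, 0.33, 0, 0],
  [0, 0.46, 0, 0],
  [0, 0.6, 0, 0],
  [0, 0.74, 0, 0],
  [0, 0.88, 0, 0],
  [0, 1, 0, 0],
])

```text
time_s: 20.55
position: [538.9, -126.6, 276.7]
orientation: [0.999, 0.043, -0.001, 0.0]
wrist_force: [1.1, 0.1, 0.3]
finger_gap: 55.7
grip_force: 0.0
```

Emit:
step_arm([
  [0, 0.03, 0, 0],
  [0, 0.06, 0, 0],
  [0, 0.08, 0, 0],
  [0, 0.08, 0, 0],
  [0, 0.08, 0, 0],
  [0, 0.08, 0, 0],
  [0, 0.08, 0, 0],
  [0, 0.08, 0, 0],
])

```text
time_s: 21.22
position: [541.7, -142.6, 278.0]
orientation: [0.999, 0.045, 0.0, -0.0]
wrist_force: [-0.1, -0.2, 0.6]
finger_gap: 55.5
grip_force: 0.0
```

Run:
```python
from h import *
import cv2
go(500,0,200,5)
a=[]
for n in('scene','top'):
    p,d=eyes.get_image(n);a.append(cv2.resize(cv2.convertScaleAbs(p[80:300,240:520,::-1] if n=='scene' else p[40:260,60:340,::-1],alpha=1.6),(400,314)))
    Q=cloud(n,d).reshape(-1,3); t=np.radians(5); D=Q[:,:2]-[518,125.5]; hx=D@[np.cos(t),np.sin(t)]; hy=D@[-np.sin(t),np.cos(t)]
    m=(abs(hx)<12)&(abs(hy)<12)&(Q[:,2]>180); print("post z",np.median(Q[m,2]),Q[m,2].max(initial=0))
cv2.imwrite('pics/b6.png',np.hstack(a))
```

```text
t 21.22 pos [ 541.7 -142.6  278. ] yaw 5.11 gap 55.5 gf 0.0 F [-0.1 -0.2  0.6] shift [-0.115 -0.583  0.312] spin 0.002
post z 200.20098921579856 212.62223231935434
post z 208.53597911751467 211.73945234706042
```

View pics/b6.png

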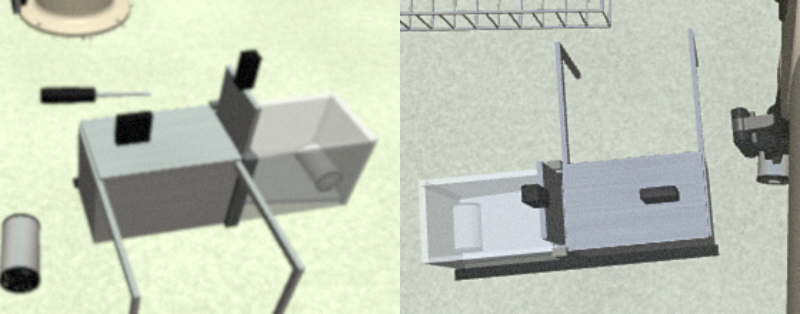

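The cell lies at the far end of the clear bay, at (467,225) in the right-hand panel. The outer door is shut, the inner door is up about 57 mm, and the arm is clear of everything.

```bash
python3 -c "
from workcell import env
print(env.close_job())"
```

```text
the job is handed in; nothing more can be done
None
```

The job is handed in: in the last pictures the cell lies in the clear bay with the outer door shut and the inner door raised about 57 mm, after roughly 21 s; no verdict was returned.

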